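# File the spare case into the sprung row

### The job

Take the spare case from its stand and push it, foot first, into the packed row in the filing rack, directly between the notched case and its neighbour on the spring-plate side, nudging the row apart gently without toppling or lifting any case. Feel for the groove rather than forcing it, and press the spare fully home, standing on the rack's floor level with the others. Leave the dish, timer and pen alone.

Things in the scene. Friction and masses are not known exactly. Their poses are not given: they have to be found in the camera images.
- rack: Fixed aluminium rack, 108 (x) x 172 (y) mm; four upright cases stand in a touching row along its y. Origin: underside, midway between front and back rails; x along the cases' length, y along the row to the fixed end wall (inner face y=+65 mm, top z=100), z up. Floor 6 mm above the origin. Rails: 12 mm above the floor, 91 mm apart in x. At the -y end a sprung plate; rear post to y=-95
- spring_plate (a joint): Upright plate (top 96 mm above the rack's underside) at the -y end of the row, pressing the row against the fixed wall; value = m pushed back towards -y: 0 with four cases, 0.024 with five, stop at 0.042. Spring: 4 N at 0, plus 60 N per m. Only this side of the row gives; the wall side cannot. Damped, moves slowly. Slick plastic: pushing a case in takes about 5 to 12 N and friction holds it where let go
- notched_case_mid (a point): The only case with a notch in its top edge (30 mm long, 16 mm deep, mid-length), in the row, first, second or third from the fixed wall; else like the others: shut flat box of plain off-white plastic, 75 long (x) x 24 thick (y) x 110 mm tall. Point: its centre, 55 mm above its foot; axes as the rack's
- spare_mid (a point): Spare shut flat box of plain off-white plastic, 75 long (x) x 24 thick (y) x 110 mm tall, upright alone in a stand, about 100 g. Point: its centre, 55 mm up; x length, y thickness. All cases: a foot 8 mm wide that flares to the full 24 mm, flat flanks, and sloping shoulders up to a flat 12 mm crest. The shoulders of two touching cases form a groove 12 mm wide; a foot over 2 mm off its centre lands on a crest
- case_a_mid (a point): Plain case in the row: shut flat box of plain off-white plastic, 75 long (x) x 24 thick (y) x 110 mm tall, no notch. Point: its centre, 55 mm above its foot; axes as the rack's
- case_b_mid (a point): Plain case in the row: shut flat box of plain off-white plastic, 75 long (x) x 24 thick (y) x 110 mm tall, no notch. Point: its centre, 55 mm above its foot; axes as the rack's
- case_c_mid (a point): Plain case in the row, always the one next to the spring plate: shut flat box of plain off-white plastic, 75 long (x) x 24 thick (y) x 110 mm tall, no notch. Point: its centre, 55 mm above its foot; axes as the rack's
- stand: Low fixed grey stand, 95 x 60 mm, its top 32 mm high: a 27 mm wide slot along its x axis between two walls 6 mm thick, and a stop at each end; the spare's foot rests 6 mm above the worktop. Origin: centre of the underside
- petri: Round clear dish with lid, 72 mm across, 14 mm high, bystander. Origin: centre of the underside
- lab_timer: Small white timer, 62 x 62 x 17 mm, bystander. Origin: centre of the underside
- pen: Marker pen, 138 mm long, 13 mm thick, lying, bystander. Origin: underside of its middle
Mind the look-alikes: they are no part of the job. Leave any turquoise look-alike of the part that bears spare_mid alone. Leave any green look-alike of the part that bears case_a_mid alone.

How it is judged:
On the way, in this order (a step that is already met when the one before it is completed fails the run):
1. the spare case is lifted clear of its stand (height (world z) of spare_mid above 0.11 m), for 0.1 s.
2. upright, its foot has entered at least 25 mm between the notched case and the neighbour on the spring-plate side (y of spare_mid in the frame of notched_case_mid between -0.04 and -0.008 m and x of spare_mid in the frame of notched_case_mid between -0.015 and 0.015 m and z of spare_mid in the frame of notched_case_mid below 0.085 m and angle between spare_mid's own z axis and vertical below 0.2 rad), for 0.1 s.
At the end, for the whole second after the job is handed in: The spare stands in the rack on the spring-plate side of the notched case, 21.5 to 27.5 mm from it centre to centre, its foot within 2.5 mm of the rack's floor; all five cases upright within 0.06 rad, on the floor and within 10 mm of the rack's middle line; the spare at rest (angle between each of notched_case_mid, case_a_mid, case_b_mid, case_c_mid, spare_mid's own z axis and vertical below 0.06 rad and z of notched_case_mid in the frame of rack between 0.057 and 0.065 m and z of case_a_mid in the frame of rack between 0.057 and 0.065 m and z of case_b_mid in the frame of rack between 0.057 and 0.065 m and z of case_c_mid in the frame of rack between 0.057 and 0.065 m and x of notched_case_mid in the frame of rack between -0.01 and 0.01 m and x of case_a_mid in the frame of rack between -0.01 and 0.01 m and x of case_b_mid in the frame of rack between -0.01 and 0.01 m and x of case_c_mid in the frame of rack between -0.01 and 0.01 m and y of spare_mid in the frame of notched_case_mid between -0.0275 and -0.0215 m and x of spare_mid in the frame of rack between -0.01 and 0.01 m and z of spare_mid in the frame of rack between 0.057 and 0.0635 m and linear speed of spare_case below 0.01 m/s); the robot touches nothing.
It fails at once if the spare case pressed on a case of the row with more than 25 N, or on the rack with more than 30 N (contact force between spare_case and notched_case above 25 N or contact force between spare_case and case_a above 25 N or contact force between spare_case and case_b above 25 N or contact force between spare_case and case_c above 25 N or contact force between spare_case and rack above 30 N).
It fails at once if robot pressing on the rack or on a case of the row with more than 15 N (contact force between any of the fingers, the arm and notched_case above 15 N or contact force between any of the fingers, the arm and case_a above 15 N or contact force between any of the fingers, the arm and case_b above 15 N or contact force between any of the fingers, the arm and case_c above 15 N or contact force between any of the fingers, the arm and rack above 15 N).
It fails at once if a case of the row toppled (over 0.45 rad), or lifted more than 20 mm out of the row (angle between any of notched_case_mid, case_a_mid, case_b_mid, case_c_mid's own z axis and vertical above 0.45 rad or z of any of notched_case_mid, case_a_mid, case_b_mid, case_c_mid in the frame of rack above 0.081 m).
It fails at once if the dish, timer or pen moved by more than 15 mm (distance of any of petri, lab_timer, pen from where it was at the start of the episode above 0.015 m).
It also fails if it takes over 72 s, if anything falls off the work surface, if the arm or the gripper's body presses on something with over 40 N, if the wrist force passes 120 N, or if a joint passes its speed limit or range.

### The arm

A 6-joint arm with a two-finger parallel gripper is mounted at the origin on a cart in front of the work surface, level with it; the furniture and walls round the work are solid. World frame = base frame: x ahead of the robot, y to its left, z up, the work surface at z = 0. Lengths are in m, angles in rad, forces in N, time in s.
With the tool pointing down it reaches from about 0.325 to 0.775 m from the base axis. Payload 9.3 kg.
Tool frame: the origin (TCP) lies on the centre line of the jaws, within the pads' length; the fingertips stand tcp_to_tips ahead of it and the grasp point (between the pads) lies 3 mm ahead of it (tcp_to_tips is the distance from the TCP to the fingertips, in m); z points along the fingers, y is the direction in which the jaws open and shut (so a half turn about z gives the same grasp; the last joint's range is limited). The gripper opens to 85 mm and grips with 20 to 120 N. Pads are 22 mm wide; open, the fingers measure 114 mm over their backs; the gripper's body (76 mm by 85 mm) begins 54 mm behind the grasp point. The pads swing forward as they close: fully open they stand 13 mm farther back than shut.
Start: joints at [-1.467, 0.259, 0.021, 1.334, 0, 1.418], TCP at [0.14, -0.532, 0.253] pointing down, gripper open.
Joint ranges: [-3.04, 3.04], [-0.91, 1.82], [-1.04, 1.36], [-1.92, 1.95], [-1.52, 1.45], [-3.14, 3.14]. Speed limits (rad/s): [2.22, 2.22, 2.79, 3.14, 3.14, 3.14].

### API

Orientations are given as a rotation vector (axis times angle).
In Python, from workcell import get_state, get_image, close_job, tcp_to_tips gives the robot as it stands.
- The arm moves only by the shell command python3 -m inch 'ROWS' [FORCE]. ROWS is JSON, a list of rows, each a list of 3 entries, a list of its own where there are three numbers: the shift along the tool's x, y, z in cm, then the turn, a rotation vector about the tool's x, y, z in degrees, then the closure, from -1 (fully open) to 1 (shut). A call has 1 to 10 rows; each row is the pose to reach, as a shift and turn from the pose measured when the call began, along the tool's axes at that moment; what a row does not reach only later rows make up. A row lasts 1/8 s, in which the tool goes at most 62.5 mm and 10.7 degrees, less where a joint would pass 70% of its speed; a pose out of reach is approached as far as the arm can. A call with a gripper value outside its range is refused whole. The fingers move at their own pace and stop on an object; FORCE is the grip in N (left out, the last holds). Time passes only in rows, so rows that repeat a pose let the fingers close. It gives the time, the measured TCP pose, the force and the opening at its end, in the units of the state.
- get_state(): the state, without advancing time (a new reading comes with each control period).
- get_image(name): name is "side" or "top"; returns a dict with "color" (384x512x3 uint8, red, green, blue), "camera_matrix" (3x3 intrinsics, pixels), "R" (3x3) and "t" (3): a world point X has camera coordinates R X + t. Camera axes: x right, y down, z forward; pixel columns grow to the right and rows downward; lengths in m; the calibration is good to about 2 mm. A picture is of the moment at which its call begins. There is no depth.
- close_job(): hands the job in, once; it reports no verdict.
The state is a dict: "t": time; "joints": joint angles; "dq": joint speeds; "tau": joint torques, N m; "eef_pos": TCP position; "orientation": TCP orientation; "ft_force": force on the tool from outside, world axes, zero at the start; "torque": the same for the moment, N m; "opening": finger opening in m.
Only numpy, scipy, OpenCV 4.12 (cv2) and the standard library are available. Lean on these libraries where they do the work, as an engineer would, in place of code of your own. Each camera call takes 0.05 s, during which the arm holds its last target. There are 200 camera calls.

## Working session

There is one attempt and no reset: what is moved stays moved. The work goes in short steps, Python scripts to look and compute and a shell command to move; the robot and the scene stay as the last step left them, time stands still between calls to the robot, and variables do not carry over. Pictures are saved under pics/ and viewed, about 8 in all and at most 12, crops included, and the job is handed in when it is done.

```bash
mkdir -p pics
cat > h.py <<'E'
import cv2, numpy as np, sys
from scipy.spatial.transform import Rotation as Ro
from workcell import get_state, get_image, close_job, tcp_to_tips
def snap(n,f):
    d=get_image(n); cv2.imwrite(f'pics/{f}.png',cv2.cvtColor(d['color'],cv2.COLOR_RGB2BGR)); np.savez(f'pics/{f}.npz',**d); return d
def ray(d,u,v):
    R=np.array(d['R']);t=np.array(d['t']);K=np.array(d['camera_matrix'])
    return -R.T@t, R.T@np.linalg.solve(K,[u,v,1.])
def onz(d,u,v,z):
    c,r=ray(d,u,v); return c+r*(z-c[2])/r[2]
def proj(d,X):
    p=np.array(d['camera_matrix'])@(np.array(d['R'])@np.array(X)+np.array(d['t'])); return p[:2]/p[2]
E
python3 - <<'E'
from h import *
a=snap('top','top0');b=snap('side','side0')
for d in(a,b): print(ray(d,256,192)); print(np.round(d['camera_matrix'],1))
s=get_state();print({k:np.round(v,3).tolist() for k,v in s.items()},tcp_to_tips)
E
```

```text
(array([0.41228576, 0.15964732, 0.91151075]), array([ 0.1094496 , -0.02104256, -0.9937711 ]))
[[388.4   0.  255.4]
 [  0.  388.4 191.7]
 [  0.    0.    1. ]]
(array([ 0.86785484, -0.22013212,  1.05574139]), array([-0.31071074,  0.31160038, -0.89804271]))
[[481.8   0.  260.5]
 [  0.  481.8 189.4]
 [  0.    0.    1. ]]
{'t': 0.1, 'joints': [-1.467, 0.259, 0.021, 1.334, 0.0, 1.418], 'dq': [-0.0, -0.001, -0.001, -0.0, 0.0, 0.001], 'tau': [0.005, -55.669, 34.507, 0.012, -0.0, 0.0], 'eef_pos': [0.14, -0.532, 0.253], 'orientation': [-3.115, -0.402, -0.0], 'ft_force': [-0.118, 0.088, 0.258], 'torque': [0.029, -0.005, -0.037], 'opening': 0.085} 0.022
```

View pics/top0.png

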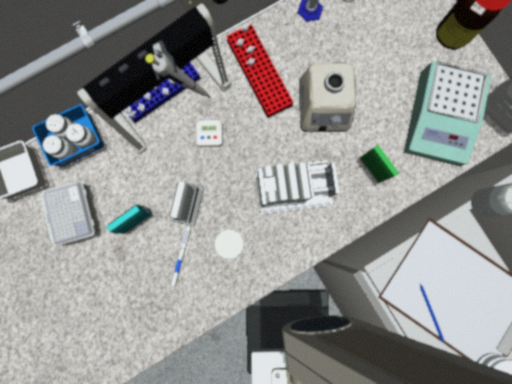

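View pics/side0.png

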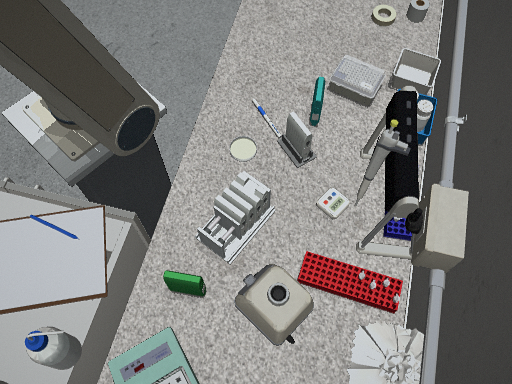

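Top view: the rack with four cases is at (300,185) and the off-white spare in its grey stand at (183,200). The turquoise (128,220) and green (380,163) boxes are the look-alikes. I'll enlarge the spare and the rack to confirm.

Run:
```python
from h import *
t=cv2.imread('pics/top0.png');s=cv2.imread('pics/side0.png')
def c(i,u,v,w,h,k):return cv2.resize(i[v:v+h,u:u+w],(w*k,h*k),interpolation=cv2.INTER_CUBIC)
o=np.zeros((600,800,3),np.uint8)
o[:300,:400]=cv2.resize(c(t,250,150,100,75,4),(400,300))
o[:300,400:]=c(t,140,165,80,60,5)
o[300:,:400]=c(s,190,165,100,75,4)[:, :400] if 0 else cv2.resize(c(s,188,165,100,100,4),(400,400))[:300]
o[300:,400:]=c(s,260,105,80,60,5)
cv2.imwrite('pics/c1.png',o)
```

```text
(no output)
```

View pics/c1.png

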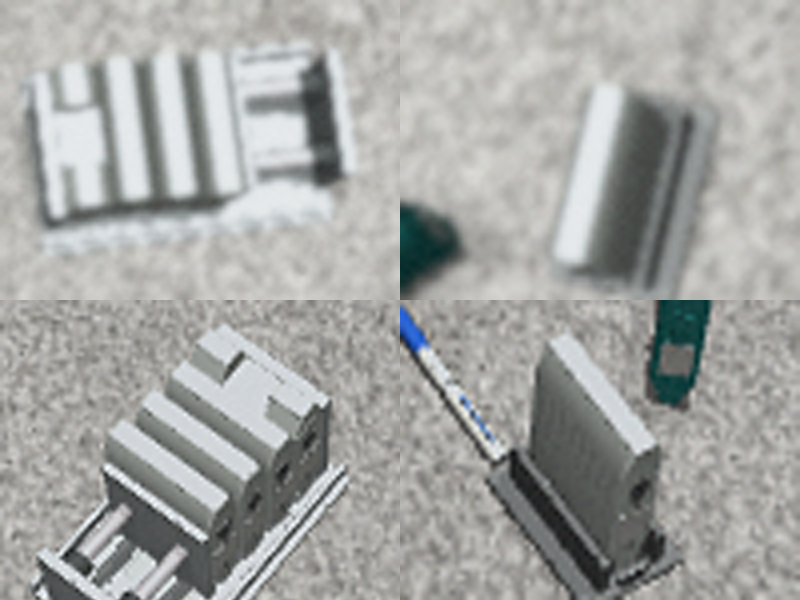

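The top-view crop (scale 4, offset 250,150) shows the notched case at the left, first from the wall, with the plain crests at about u=280, 292 and 304. The sprung plate is on the right. The spare is the off-white box in its stand, at crop crest (575–600, 85–265). The target groove is between the first and second crests. Next I'll measure the crests with brightness masks.

```bash
cat > m.py <<'E'
from h import *
def crests(d,box,th,amin=20):
    u,v,w,h=box;k=8
    g=cv2.cvtColor(d['color'],cv2.COLOR_RGB2GRAY)[v:v+h,u:u+w]
    g=cv2.resize(g,(w*k,h*k),interpolation=cv2.INTER_CUBIC)
    c,_=cv2.findContours((g>th).astype(np.uint8),cv2.RETR_EXTERNAL,cv2.CHAIN_APPROX_NONE)
    out=[]
    for q in c:
        if cv2.contourArea(q)<amin*k*k: continue
        p=cv2.boxPoints(cv2.minAreaRect(q)); out.append((p+.5)/k-.5+[u,v])
    return out
def rep(d,box,th,z,amin=20):
    for p in crests(d,box,th,amin):
        W=np.array([onz(d,*q,z)[:2] for q in p]); e=np.roll(W,-1,0)-W; L=np.linalg.norm(e,axis=1)
        i=np.argmax(L[:2]); a=np.degrees(np.arctan2(e[i,1],e[i,0]))%180
        print(th,'px',np.round(p.mean(0),1),'c',np.round(W.mean(0)*1e3,1),'LW mm',np.round(sorted(L[:2]*1e3),1),'ang',round(a,1))
E
python3 - <<'E'
from m import *
a=dict(np.load('pics/top0.npz'));b=dict(np.load('pics/side0.npz'))
for th in(195,210,220,228):rep(a,(252,155,60,55),th,.116)
print('side')
for th in(195,205,215):rep(b,(200,165,75,80),th,.116)
print('spare')
for th in(190,205,220):rep(a,(165,175,35,50),th,.116); 
for th in(190,200,210):rep(b,(283,108,32,30),th,.116,10)
E
```

```text
195 px [286.6 208.3] c [465.1  80.5] LW mm [ 21.4 109.1] ang 100.5
195 px [267.4 184.3] c [515.7 119. ] LW mm [31.9 76.1] ang 7.0
195 px [268.1 169.7] c [546.1 116.7] LW mm [12.7 25.8] ang 6.7
195 px [304.4 179.3] c [524.8  41.9] LW mm [12.6 76.9] ang 6.0
195 px [309.3 176.3] c [530.9  31.5] LW mm [ 8.9 66.1] ang 178.0
195 px [292.8 178.5] c [527.   66.1] LW mm [14.  82.5] ang 4.0
195 px [281.5 177.2] c [530.   89.4] LW mm [22.6 90.7] ang 176.9
195 px [263.7 160.6] c [565.4 125.5] LW mm [25.  25.4] ang 178.7
210 px [309.1 202.5] c [476.2  33.8] LW mm [12.1 19.1] ang 142.9
210 px [267.5 184.6] c [515.  118.7] LW mm [30.2 73.5] ang 6.3
210 px [268.3 170.2] c [545.  116.4] LW mm [11.  21.6] ang 7.2
210 px [281.4 181. ] c [522.1  89.8] LW mm [10.8 73.8] ang 6.1
210 px [304.5 179.6] c [524.2  41.9] LW mm [10.8 74.1] ang 6.2
210 px [309.6 169.2] c [545.7  30.3] LW mm [ 7.6 32.1] ang 178.0
210 px [292.8 179.2] c [525.4  66.1] LW mm [10.9 78.1] ang 5.6
220 px [308.7 202.4] c [476.4  34.6] LW mm [ 7.8 17.1] ang 118.5
220 px [267.5 184.7] c [514.8 118.8] LW mm [29.  71.3] ang 6.5
220 px [268.3
[... 1920 characters left out ...]
08.7] c [537.   45.1] LW mm [ 9.9 49.5] ang 4.7
spare
190 px [167.3 221.3] c [443.  324.5] LW mm [11.2 12.7] ang 0.3
190 px [167.4 199.5] c [487.6 324.6] LW mm [19.3 51.2] ang 167.9
190 px [192.4 178.4] c [530.3 273.5] LW mm [12.5 16.7] ang 168.5
190 px [175.2 195.6] c [495.5 308.6] LW mm [24.2 87.5] ang 166.8
190 px [169.4 177.8] c [532.4 320.7] LW mm [13.5 20. ] ang 89.1
205 px [177.3 198.7] c [489.  304.4] LW mm [11.7 75. ] ang 166.8
220 px [177.2 199. ] c [488.5 304.5] LW mm [ 9.3 71.8] ang 166.2
190 px [300.1 122.8] c [489.7 306.8] LW mm [13.1 75.5] ang 166.0
200 px [300.1 122.9] c [489.8 306.5] LW mm [12.2 74.7] ang 166.0
210 px [300.1 123. ] c [490.  306.3] LW mm [11.1 73.7] ang 166.1
```

```bash
cat > go.py <<'E'
from h import *
def to(x,y,z,yaw):
    s=get_state();R=Ro.from_rotvec(s['orientation']);p=np.array(s['eef_pos'])
    T=Ro.from_euler('z',yaw,degrees=True)*Ro.from_euler('x',180,degrees=True)
    print('t',round(s['t'],2),'shift cm',np.round(R.inv().apply(np.array([x,y,z])-p)*100,2),'turn',np.round((R.inv()*T).as_rotvec(degrees=True),2))
if __name__=='__main__': to(*map(float,sys.argv[1:]))
E
python3 go.py .45 -.1 .28 0; python3 go.py .4892 .3054 .25 -13.7
```

```text
t 0.1 shift cm [ 40.98 -33.88  -2.68] turn [-0.07 -0.   14.71]
t 0.1 shift cm [ 55.07 -72.09   0.37] turn [-7.000e-02  1.000e-02  2.841e+01]
```

```bash
python3 -m inch '[[[10,-8,-1],[0,0,4],-1],[[20,-16,-2],[0,0,8],-1],[[31,-25,-2.7],[0,0,12],-1],[[41,-34,-2.7],[0,0,15],-1],[[44,-43,-2.5],[0,0,18],-1],[[48,-53,-2],[0,0,22],-1],[[52,-63,-1],[0,0,25],-1],[[55,-72,0],[0,0,28.4],-1],[[55.1,-72.1,0.4],[0,0,28.4],-1],[[55.1,-72.1,0.4],[0,0,28.4],-1]]'; python3 go.py .4892 .3054 .16 -13.7;python3 go.py .4892 .3054 .095 -13.7
```

```text
t: 1.35
eef_pos: [0.4051, 0.0041, 0.2624]
orientation: [-3.106, 0.328, -0.002]
ft_force: [-0.4, 0.1, -1.2]
opening: 0.0855
t 1.35 shift cm [  1.94 -31.03  10.8 ] turn [-1.03  0.05  1.65]
t 1.35 shift cm [  1.94 -30.91  17.3 ] turn [-1.03  0.05  1.65]
```

```bash
python3 -m inch '[[[0.5,-6,0],[0,0,1.6],-1],[[1,-12,0],[0,0,1.6],-1],[[1.5,-18,0],[-0.5,0,1.6],-1],[[1.9,-24,1],[-1,0,1.6],-1],[[1.9,-31,2],[-1,0,1.6],-1],[[1.9,-31,5],[-1,0,1.6],-1],[[1.9,-31,8],[-1,0,1.6],-1],[[1.9,-31,8],[-1,0,1.6],-1],[[1.9,-31,8],[-1,0,1.6],-1]]'; python3 go.py .4892 .3054 .095 -13.7
```

```text
t: 2.48
eef_pos: [0.4376, 0.0246, 0.2171]
orientation: [-3.083, 0.255, -0.001]
ft_force: [-0.4, 0.5, 0.4]
opening: 0.0857
t 2.48 shift cm [  0.51 -27.93  13.56] turn [-2.73  0.29  4.23]
```

Run:
```python
from h import *
s=get_state();print({k:np.round(v,3).tolist() for k,v in s.items()})
a=snap('top','t1');b=snap('side','s1');cv2.imwrite('pics/c2.png',cv2.cvtColor(np.vstack([a['color'],b['color']])[:, :],cv2.COLOR_RGB2BGR)[::1]) 
i=cv2.imread('pics/c2.png');cv2.imwrite('pics/c2.png',cv2.resize(i,(400,600)))
```

```text
{'t': 2.475, 'joints': [-0.166, 0.081, -0.295, 1.198, 0.048, 3.141], 'dq': [0.004, 0.045, -0.111, -0.163, 0.002, -0.002], 'tau': [-0.078, -40.263, 33.577, 0.394, 0.162, 0.0], 'eef_pos': [0.438, 0.025, 0.217], 'orientation': [-3.083, 0.255, -0.001], 'ft_force': [-0.415, 0.472, 0.388], 'torque': [-0.048, 0.023, 0.009], 'opening': 0.086}
```

View pics/c2.png

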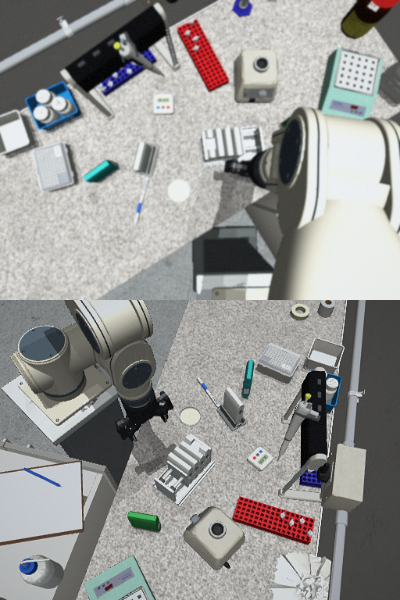

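Joint 6 hit its limit at 3.14, with no contact: the picture shows the gripper hovering beside the rack. I'll use the half-turned grasp (yaw 166°) and unwind first.

```bash
python3 -m inch '[[[0,0,-3],[0,0,-10],-1],[[0,0,-6],[0,0,-20],-1],[[0,-3,-6],[0,0,-30],-1],[[0,-6,-6],[0,0,-40],-1],[[0,-9,-6],[0,0,-50],-1],[[0,-13,-6],[0,0,-60],-1],[[0,-17,-6],[0,0,-70],-1],[[0,-21,-6],[0,0,-80],-1],[[0,-25,-6],[0,0,-90],-1],[[0,-28,-6],[0,0,-100],-1]]'; python3 go.py .4892 .3054 .20 166.3
```

```text
t: 3.82
eef_pos: [0.4833, 0.2994, 0.2905]
orientation: [-2.182, -2.217, -0.058]
ft_force: [0.6, -0.3, 0.4]
opening: 0.0853
t 3.83 shift cm [0.15 0.56 9.08] turn [  2.05  -2.16 -75.36]
```

```bash
python3 -m inch '[[[0,0,1],[0.5,-0.5,-10],-1],[[0,0,2],[1,-1,-20],-1],[[0,0,3],[1,-1,-30],-1],[[0,0,4],[1.5,-1.5,-40],-1],[[0,0,5],[1.5,-1.5,-50],-1],[[0.1,0.5,6],[2,-2,-60],-1],[[0.15,0.55,7.5],[2,-2.1,-70],-1],[[0.15,0.55,9],[2,-2.1,-75.4],-1],[[0.15,0.55,9],[2,-2.1,-75.4],-1]]'; python3 go.py .4892 .3054 .095 166.3
```

```text
t: 4.95
eef_pos: [0.4887, 0.3052, 0.2001]
orientation: [-0.374, -3.118, -0.001]
ft_force: [0.1, -0.1, 0.0]
opening: 0.0853
t 4.95 shift cm [-0.06  0.03 10.51] turn [ 0.01 -0.09  0.  ]
```

```bash
python3 -m inch '[[[0,0,4],[0,0,0],-1],[[-0.05,0,8],[0,0,0],-1],[[-0.05,0,10.5],[0,0,0],-1],[[-0.05,0,10.5],[0,0,0],-1],[[-0.05,0,10.5],[0,0,0],0.2],[[-0.05,0,10.5],[0,0,0],0.5],[[-0.05,0,10.5],[0,0,0],1],[[-0.05,0,10.5],[0,0,0],1],[[-0.05,0,10.5],[0,0,0],1],[[-0.05,0,10.5],[0,0,0],1]]' 60; python3 go.py .4892 .3054 .25 166.3
```

```text
t: 6.2
eef_pos: [0.4894, 0.3054, 0.096]
orientation: [-0.375, -3.119, -0.002]
ft_force: [-0.5, 0.0, 5.4]
opening: 0.0228
t 6.2 shift cm [ 3.00e-02  1.00e-02 -1.54e+01] turn [ 0.07 -0.02 -0.  ]
```

```bash
python3 -m inch '[[[0,0,-0.3],[0,0,0],1],[[0,0,-1],[0,0,0],1],[[0,0,-4],[0,0,0],1],[[0,0,-9],[0,0,0],1],[[0,0,-14],[0,0,0],1],[[0,0,-17],[0,0,0],1],[[0,0,-17],[0,0,0],1],[[0,0,-17],[0,0,0],1]]'
python3 - <<'E'
from h import *
a=snap('top','t2');b=snap('side','s2')
c=cv2.resize(a['color'][120:270,110:310],(400,300));d=cv2.resize(b['color'][50:200,220:420],(400,300))
cv2.imwrite('pics/c3.png',cv2.cvtColor(np.hstack([c,d]),cv2.COLOR_RGB2BGR))
E
python3 go.py .521 .1024 .265 186
```

```text
t: 7.2
eef_pos: [0.4891, 0.305, 0.2651]
orientation: [-0.375, -3.118, -0.001]
ft_force: [0.4, -1.0, -1.5]
opening: 0.0229
t 7.3 shift cm [ -7.91 -18.92  -0.05] turn [ 1.00e-02 -1.20e-01 -1.97e+01]
```

View pics/c3.png

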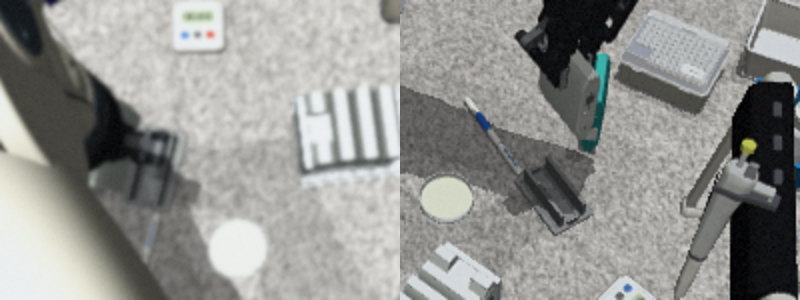

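The spare hangs clear, held straight in the jaws: side crop (575,100), with the empty stand at (555,190). Next I carry it over the groove.

```bash
python3 -m inch '[[[-1,-3,0],[0,0,-5],1],[[-3,-7,0],[0,0,-10],1],[[-5,-12,0],[0,0,-15],1],[[-7,-17,0],[0,0,-19.7],1],[[-7.9,-18.9,0],[0,0,-19.7],1],[[-7.9,-18.9,0],[0,-0.1,-19.7],1],[[-7.9,-18.9,0],[0,-0.1,-19.7],1]]';python3 go.py .521 .1024 .221 186
```

```text
t: 8.18
eef_pos: [0.5207, 0.1031, 0.2639]
orientation: [0.164, -3.136, -0.001]
ft_force: [-0.7, 0.1, -0.3]
opening: 0.023
t 8.18 shift cm [-0.03 -0.08  4.29] turn [ 0.03 -0.09 -0.  ]
```

```bash
python3 -m inch '[[[0,-0.05,2],[0,-0.1,0],1],[[0,-0.08,4],[0,-0.1,0],1],[[0,-0.08,4.5],[0,-0.1,0],1],[[0,-0.08,4.5],[0,-0.1,0],1],[[0,-0.08,4.5],[0,-0.1,0],1]]'
python3 - <<'E'
from h import *
s=get_state();print(np.round(s['eef_pos'],4),s['ft_force'])
a=snap('top','t3');b=snap('side','s3')
c=cv2.resize(a['color'][145:220,245:345],(400,300),interpolation=2)
d=cv2.resize(b['color'][110:260,190:290],(400,600),interpolation=2)
o=np.zeros((600,800,3),np.uint8);o[:300,:400]=c;o[:,400:]=d
cv2.imwrite('pics/c4.png',o[:,:,::-1])
p=np.array(s['eef_pos']);ex=np.array([np.cos(.1047),np.sin(.1047),0]);ey=np.array([-ex[1],ex[0],0])
print('proj foot corners/top', [np.round(proj(b,p+ex*i*.0375+ey*j+np.array([0,0,z])),1).tolist() for i in(-1,1) for j,z in((0,-.09),(.006,.02),(-.006,.02))])
E
```

```text
t: 8.8
eef_pos: [0.521, 0.1027, 0.2196]
orientation: [-0.165, 3.136, 0.001]
ft_force: [0.4, 0.1, -0.5]
opening: 0.0236
[0.521  0.1027 0.2196] [ 0.41755146  0.14309295 -0.45127639]
proj foot corners/top [[234.3, 174.3], [233.8, 146.0], [230.0, 150.1], [261.4, 193.6], [263.7, 166.6], [259.8, 170.8]]
```

View pics/c4.png

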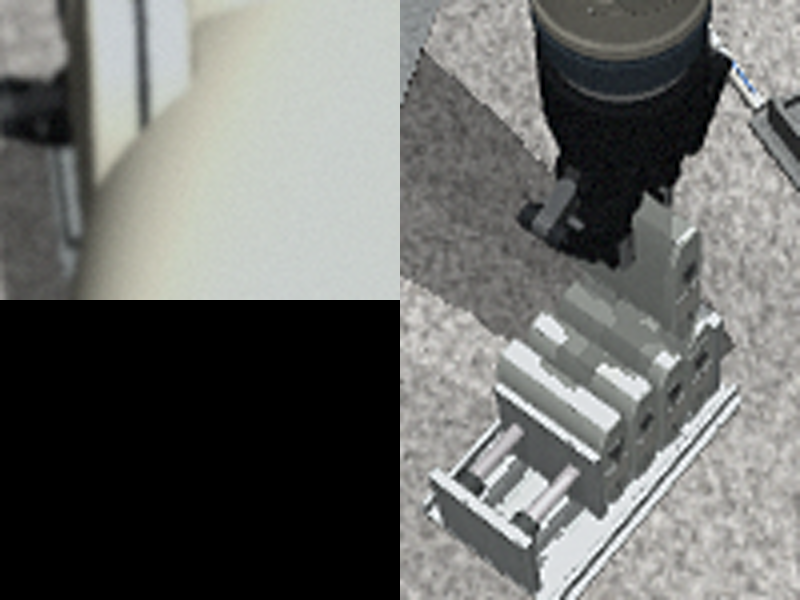

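The side view shows the held spare upright between crests 1 and 2. Its right crest corner is at about (262,169), where the robot pose predicts (261.8,168.7), so side camera and robot agree. Lateral offset is about 0.5 mm. Now I feel downwards.

```bash
python3 -m inch '[[[0,0,0.5],[0,0,0],1],[[0,0,0.8],[0,0,0],1],[[0,0,1.0],[0,0,0],1],[[0,0,1.1],[0,0,0],1],[[0,0,1.2],[0,0,0],1],[[0,0,1.3],[0,0,0],1],[[0,0,1.4],[0,0,0],1]]'
```

```text
t: 9.78
eef_pos: [0.521, 0.1025, 0.2055]
orientation: [-0.165, 3.136, 0.001]
ft_force: [-0.0, -0.1, -0.3]
opening: 0.0231
```

```bash
python3 -m inch '[[[0,0,0.1],[0,0,0],1],[[0,0,0.2],[0,0,0],1],[[0,0,0.2],[0,0,0],1]]'
```

```text
t: 10.15
eef_pos: [0.5209, 0.1025, 0.2034]
orientation: [-0.165, 3.136, 0.001]
ft_force: [0.1, 0.5, -1.1]
opening: 0.0232
```

```bash
python3 -m inch '[[[0,0,0.1],[0,0,0],1],[[0,0,0.2],[0,0,0],1],[[0,0,0.3],[0,0,0],1],[[0,0,0.3],[0,0,0],1]]';python3 -m inch '[[[0,0,0.1],[0,0,0],1],[[0,0,0.2],[0,0,0],1],[[0,0,0.2],[0,0,0],1]]'
```

```text
t: 10.65
eef_pos: [0.521, 0.1026, 0.2005]
orientation: [-0.165, 3.136, 0.001]
ft_force: [0.3, 1.2, 0.4]
opening: 0.0227
t: 11.02
eef_pos: [0.5214, 0.1023, 0.199]
orientation: [-0.165, 3.135, -0.0]
ft_force: [-0.3, -2.2, 5.3]
opening: 0.023
```

```bash
python3 -m inch '[[[0,-0.05,0.05],[0,0,0],1],[[0,-0.1,0.1],[0,0,0],1],[[0,-0.15,0.2],[0,0,0],1],[[0,-0.15,0.2],[0,0,0],1]]'
```

```text
t: 11.52
eef_pos: [0.5215, 0.1011, 0.1968]
orientation: [-0.165, 3.135, 0.001]
ft_force: [0.9, 4.7, 2.5]
opening: 0.0228
```

```bash
python3 -m inch '[[[0,-0.05,0.1],[0,0,0],1],[[0,-0.1,0.2],[0,0,0],1],[[0,-0.1,0.2],[0,0,0],1]]'
```

```text
t: 11.9
eef_pos: [0.5215, 0.1002, 0.1946]
orientation: [-0.165, 3.135, 0.001]
ft_force: [0.4, 4.7, 1.6]
opening: 0.0227
```

```bash
python3 -m inch '[[[0,-0.03,0.1],[0,0,0],1],[[0,-0.07,0.2],[0,0,0],1],[[0,-0.11,0.3],[0,0,0],1],[[0,-0.15,0.4],[0,0,0],1],[[0,-0.15,0.4],[0,0,0],1]]'
```

```text
t: 12.52
eef_pos: [0.5217, 0.0987, 0.1905]
orientation: [-0.165, 3.135, 0.002]
ft_force: [-0.1, 4.4, 3.4]
opening: 0.0229
```

```bash
python3 -m inch '[[[0,-0.03,0.1],[0,0,0],1],[[0,-0.07,0.2],[0,0,0],1],[[0,-0.11,0.3],[0,0,0],1],[[0,-0.15,0.4],[0,0,0],1],[[0,-0.15,0.4],[0,0,0],1]]'
```

```text
t: 13.15
eef_pos: [0.5217, 0.0972, 0.1862]
orientation: [-0.165, 3.136, 0.002]
ft_force: [-0.2, 4.8, 1.8]
opening: 0.0232
```

```bash
python3 -m inch '[[[0,-0.04,0.1],[0,0,0],1],[[0,-0.08,0.2],[0,0,0],1],[[0,-0.12,0.3],[0,0,0],1],[[0,-0.16,0.4],[0,0,0],1],[[0,-0.20,0.5],[0,0,0],1],[[0,-0.20,0.5],[0,0,0],1]]'
```

```text
t: 13.9
eef_pos: [0.5219, 0.0953, 0.181]
orientation: [-0.165, 3.136, 0.002]
ft_force: [-0.1, 5.6, 1.9]
opening: 0.0229
```

```bash
python3 -m inch '[[[0,-0.04,0.1],[0,0,0],1],[[0,-0.08,0.2],[0,0,0],1],[[0,-0.12,0.3],[0,0,0],1],[[0,-0.16,0.4],[0,0,0],1],[[0,-0.20,0.5],[0,0,0],1],[[0,-0.20,0.5],[0,0,0],1]]'
```

```text
t: 14.65
eef_pos: [0.5219, 0.0934, 0.1758]
orientation: [-0.165, 3.136, 0.002]
ft_force: [0.2, 5.3, 2.7]
opening: 0.0236
```

```bash
python3 -m inch '[[[0,-0.04,0.1],[0,0,0],1],[[0,-0.08,0.2],[0,0,0],1],[[0,-0.12,0.3],[0,0,0],1],[[0,-0.16,0.4],[0,0,0],1],[[0,-0.20,0.5],[0,0,0],1],[[0,-0.24,0.65],[0,0,0],1],[[0,-0.24,0.65],[0,0,0],1]]'
```

```text
t: 15.52
eef_pos: [0.5221, 0.091, 0.1691]
orientation: [-0.165, 3.137, 0.002]
ft_force: [0.3, 4.3, 2.5]
opening: 0.0228
```

```bash
python3 -m inch '[[[0,-0.04,0.15],[0,0,0],1],[[0,-0.06,0.3],[0,0,0],1],[[0,-0.06,0.45],[0,0,0],1],[[0,-0.06,0.6],[0,0,0],1],[[0,-0.06,0.6],[0,0,0],1]]'
```

```text
t: 16.15
eef_pos: [0.5219, 0.0905, 0.1628]
orientation: [0.165, -3.137, -0.002]
ft_force: [-0.6, 4.8, 1.2]
opening: 0.023
```

```bash
python3 -m inch '[[[0,0,0.2],[0,0,0],1],[[0,0,0.4],[0,0,0],1],[[0,0,0.6],[0,0,0],1],[[0,0,0.8],[0,0,0],1],[[0,0,1.0],[0,0,0],1],[[0,0,1.2],[0,0,0],1],[[0,0,1.2],[0,0,0],1]]'
python3 - <<'E'
from h import *
a=snap('side','s4')
cv2.imwrite('pics/c5.png',cv2.cvtColor(cv2.resize(a['color'][130:255,190:300],None,fx=4.8,fy=4.8,interpolation=2),4))
E
```

```text
t: 17.02
eef_pos: [0.5219, 0.0905, 0.1505]
orientation: [0.165, -3.137, -0.002]
ft_force: [-0.3, 4.6, 1.6]
opening: 0.0229
```

View pics/c5.png

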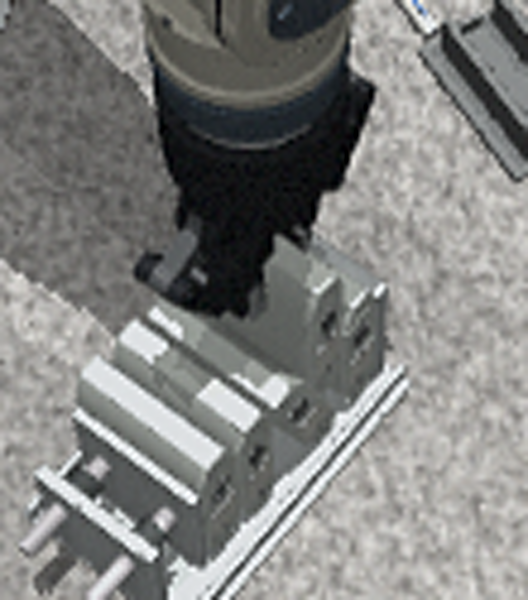

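The side view shows the spare upright between the notched case (370,300) and its neighbour, about 60 mm in, and the row standing straight. I'll go a little lower, release, and press from above.

```bash
python3 -m inch '[[[0,0,0.15],[0,0,0],1],[[0,0,0.3],[0,0,0],1],[[0,0,0.5],[0,0,0],1],[[0,0.03,0.6],[0,0,0],1],[[0,0.03,0.6],[0,0,0],1]]'
```

```text
t: 17.7
eef_pos: [0.5219, 0.0906, 0.1444]
orientation: [0.165, -3.137, -0.002]
ft_force: [0.9, 3.9, 3.1]
opening: 0.0229
```

```bash
python3 -m inch '[[[0,0,0],[0,0,0],0.3],[[0,0,0],[0,0,0],0.2],[[0,0,0],[0,0,0],0.2],[[0,0,0],[0,0,0],0.1],[[0,0,-2],[0,0,0],0.1],[[0,0,-5],[0,0,0],0.1],[[0,0,-7],[0,0,0],0.1],[[0,0,-7],[0,0,0],1],[[0,0,-7],[0,0,0],1],[[0,0,-7],[0,0,0],1]]' 40
```

```text
t: 18.95
eef_pos: [0.5215, 0.0905, 0.2134]
orientation: [0.165, -3.135, -0.002]
ft_force: [0.3, 0.6, -0.1]
opening: -0.0002
```

```bash
python3 -m inch '[[[0,0,1],[0,0,0],1],[[0,0,1.8],[0,0,0],1],[[0,0,2.1],[0,0,0],1],[[0,0,2.3],[0,0,0],1],[[0,0,2.5],[0,0,0],1],[[0,0,2.5],[0,0,0],1]]'
```

```text
t: 19.7
eef_pos: [0.5215, 0.0905, 0.1884]
orientation: [0.165, -3.135, -0.002]
ft_force: [0.0, -0.3, 0.2]
opening: -0.0001
```

```bash
python3 -m inch '[[[0,0,0.1],[0,0,0],1],[[0,0,0.2],[0,0,0],1],[[0,0,0.3],[0,0,0],1],[[0,0,0.3],[0,0,0],1]]'
```

```text
t: 20.2
eef_pos: [0.5218, 0.0906, 0.1859]
orientation: [0.165, -3.136, -0.002]
ft_force: [-0.8, 0.5, 5.0]
opening: 0.0001
```

```bash
python3 -m inch '[[[0,0,0.1],[0,0,0],1],[[0,0,0.3],[0,0,0],1],[[0,0,0.5],[0,0,0],1],[[0,0,0.7],[0,0,0],1],[[0,0,0.9],[0,0,0],1]]'
```

```text
t: 20.82
eef_pos: [0.5222, 0.0906, 0.1775]
orientation: [-0.165, 3.137, 0.002]
ft_force: [-0.5, -0.2, 5.7]
opening: -0.0003
```

```bash
python3 -m inch '[[[0,0,0.2],[0,0,0],1],[[0,0,0.4],[0,0,0],1],[[0,0,0.6],[0,0,0],1],[[0,0,0.8],[0,0,0],1],[[0,0,1.0],[0,0,0],1]]'
```

```text
t: 21.45
eef_pos: [0.522, 0.0906, 0.1671]
orientation: [0.165, -3.137, -0.002]
ft_force: [-0.2, 0.1, 0.2]
opening: 0.0
```

```bash
python3 -m inch '[[[0,0,0.2],[0,0,0],1],[[0,0,0.4],[0,0,0],1],[[0,0,0.6],[0,0,0],1]]'
```

```text
t: 21.82
eef_pos: [0.522, 0.0906, 0.1609]
orientation: [0.165, -3.137, -0.002]
ft_force: [0.4, -0.6, -0.9]
opening: -0.0001
```

Run:
```python
from h import *
a=snap('side','s5')
cv2.imwrite('pics/c6.png',cv2.cvtColor(cv2.resize(a['color'][130:255,190:300],None,fx=4.8,fy=4.8,interpolation=2),4))
```

```text
(no output)
```

View pics/c6.png

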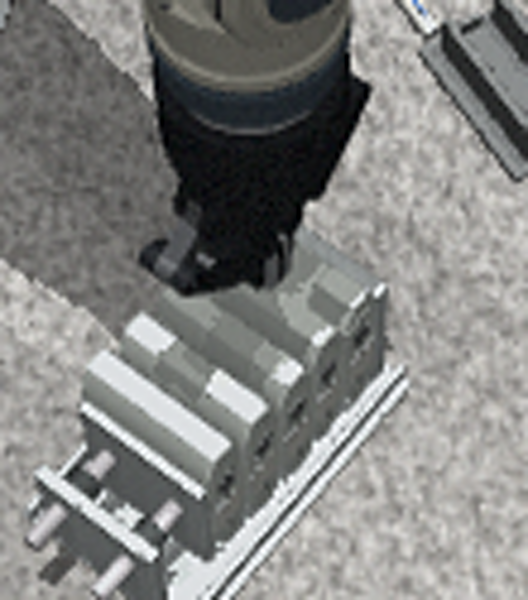

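The spare has slid down by itself to about level: five crests in line, with the spare's at (320,335). I'll press lightly to confirm it is seated.

```bash
python3 -m inch '[[[0,0,0.5],[0,0,0],1],[[0,0,1.0],[0,0,0],1],[[0,0,1.4],[0,0,0],1],[[0,0,1.7],[0,0,0],1],[[0,0,1.9],[0,0,0],1],[[0,0,1.9],[0,0,0],1]]'
```

```text
t: 22.62
eef_pos: [0.5219, 0.0906, 0.1416]
orientation: [0.165, -3.137, -0.002]
ft_force: [0.4, -0.2, -0.2]
opening: 0.0003
```

```bash
python3 -m inch '[[[0,0,0.1],[0,0,0],1],[[0,0,0.2],[0,0,0],1],[[0,0,0.2],[0,0,0],1]]'
```

```text
t: 23.0
eef_pos: [0.5219, 0.0906, 0.1395]
orientation: [0.165, -3.137, -0.002]
ft_force: [0.0, -0.0, -0.4]
opening: 0.0
```

```bash
python3 -m inch '[[[0,0,0.1],[0,0,0],1],[[0,0,0.1],[0,0,0],1]]'
```

```text
t: 23.25
eef_pos: [0.5218, 0.0906, 0.1385]
orientation: [0.165, -3.137, -0.002]
ft_force: [-0.5, 0.8, 0.3]
opening: -0.0
```

```bash
python3 -m inch '[[[0,0,0.05],[0,0,0],1],[[0,0,0.1],[0,0,0],1]]'
```

```text
t: 23.5
eef_pos: [0.5219, 0.0906, 0.138]
orientation: [0.165, -3.137, -0.002]
ft_force: [-2.1, -0.2, 9.0]
opening: -0.0
```

```bash
python3 -m inch '[[[0,0,0.05],[0,0,0],1],[[0,0,0.05],[0,0,0],1]]'
```

```text
t: 23.75
eef_pos: [0.5219, 0.0906, 0.1381]
orientation: [-0.165, 3.137, 0.002]
ft_force: [-3.1, 0.0, 5.5]
opening: -0.0001
```

Hard stop at TCP z=0.138, exactly the predicted seated height. I'll retreat and measure.

```bash
python3 -m inch '[[[0,0,-2],[0,0,0],1],[[0,0,-7],[0,0,0],1],[[0,0,-12],[0,0,0],1],[[2,-5,-14],[0,0,0],1],[[4,-10,-14],[0,0,0],1],[[6,-15,-14],[0,0,0],1],[[8,-21,-14],[0,0,0],1],[[8,-27,-14],[0,0,0],1],[[8,-32,-14],[0,0,0],1],[[8,-32,-14],[0,0,0],1]]'
python3 - <<'E'
from m import *
a=snap('top','t6');b=snap('side','s6')
for th in(210,220):rep(a,(252,155,80,55),th,.116)
for th in(200,210):rep(b,(200,165,75,80),th,.116)
o=np.hstack([cv2.resize(a['color'][140:225,245:345],(400,340),interpolation=2),cv2.resize(b['color'][165:250,190:290],(400,340),interpolation=2)])
cv2.imwrite('pics/c7.png',o[:,:,::-1])
E
```

```text
t: 25.0
eef_pos: [0.4758, -0.2393, 0.2768]
orientation: [0.159, -3.137, -0.002]
ft_force: [0.3, 0.8, -0.4]
opening: 0.0001
210 px [271.9 208.2] c [465.8 110.9] LW mm [ 4.9 29.6] ang 89.0
210 px [322.2 201.2] c [478.4   6.6] LW mm [18.4 40. ] ang 99.5
210 px [323.6 184.6] c [513.    2.3] LW mm [ 8.9 35.2] ang 7.6
210 px [267.6 184.7] c [514.8 118.6] LW mm [30.4 73.5] ang 6.0
210 px [268.2 170.2] c [545.  116.6] LW mm [11. 22.] ang 8.0
210 px [281.5 181.5] c [521.   89.7] LW mm [10.8 74.1] ang 5.8
210 px [320.5 168.2] c [547.5   7.6] LW mm [16.5 23.2] ang 156.1
210 px [304.3 178.8] c [525.8  42.1] LW mm [10.8 73.9] ang 5.9
210 px [316.  178.5] c [526.2  17.8] LW mm [11.  73.2] ang 6.1
210 px [292.8 178.9] c [526.1  66.1] LW mm [11.1 77.1] ang 5.5
220 px [323.  200.6] c [479.6   5. ] LW mm [15.2 35.8] ang 97.7
220 px [267.6 184.8] c [514.6 118.6] LW mm [29.2 71.6] ang 6.0
220 px [268.2 170.4] c [544.6 116.7] LW mm [ 9.8 19.9] ang 10.9
220 px [322.2 168.6] c [546.5   4. ] LW mm [12.8 17.1] ang 177.8
220 px [281.4 181.7] c [520.6  89.7] LW mm [ 9.4 72.6] ang 6.0
220 px [304.3 179. ] c [52
[... 565 characters left out ...]
 [237.9 198.5] c [525.4  67.4] LW mm [12.4 74.8] ang 5.0
200 px [250. 186.] c [522.6 107.4] LW mm [44.3 82.5] ang 5.4
210 px [209.9 236.6] c [546.3 -34.6] LW mm [20.4 58.7] ang 170.8
210 px [256.4 230.2] c [605.6  43.8] LW mm [ 3.  82.9] ang 96.3
210 px [219.2 223.2] c [ 5.383e+02 -4.000e-01] LW mm [ 4.2 67.7] ang 6.2
210 px [255.1 225.1] c [595.5  50.5] LW mm [  9.5 116.2] ang 95.8
210 px [222.6 213.9] c [527.9  19.3] LW mm [11.1 74.3] ang 6.3
210 px [230.5 206.2] c [527.1  43.5] LW mm [10.9 73. ] ang 5.8
210 px [238.  198.6] c [525.8  67.5] LW mm [11.4 73.8] ang 5.5
210 px [247.6 186.3] c [519.7 103.1] LW mm [35.6 73.3] ang 5.5
210 px [253.5 182.1] c [521.5 119.3] LW mm [18.8 79.3] ang 6.2
```

View pics/c7.png

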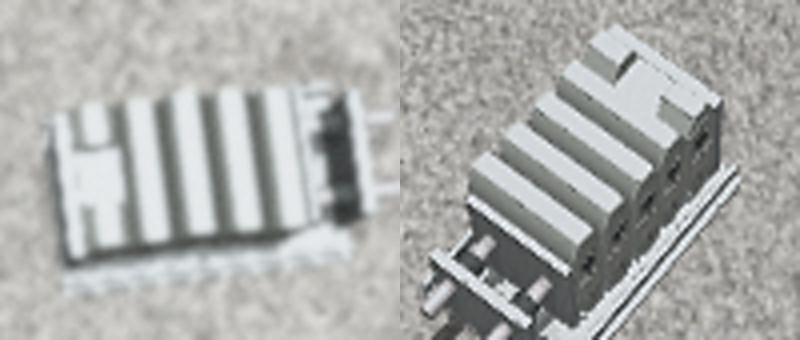

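Five crests stand level and upright at 24 mm pitch, each 75 × ~11 mm in both views when cast at 0.116 m. The notched case is at the wall with the spare next to it, and the robot is clear.

```bash
python3 -c "
from workcell import close_job
print(close_job())"
```

```text
the job is handed in; nothing more can be done
None
```

The spare now stands fully home in the rack, directly on the spring-plate side of the notched case. I handed the job in at about 25 s; it reports no verdict.

- **Insertion:** The foot went into the groove without landing on a crest, and I followed the row's give sideways as it went down. I let go after about 66 mm and pressed from above with shut fingers. In the readings, the highest wrist force while inserting and pressing was about 9 N.
- **Unplanned moves:** On the way to the spare, joint 6 reached its range limit, with no contact. I unwound it and used the half-turned grasp. During the press from above, the spare slid the last stretch down by itself.
- **Seating:** A light final press met a hard stop at tool height 0.138 m, the height expected for a seated case.
- **Last pictures:**
  - The five crests are level and parallel at about 6°, and the four crests measured one by one sit about 24 mm apart. The notched crest did not separate cleanly from its surroundings in the masks, so its distance to the spare comes from its place against the wall and from the picture.
  - The two views still differ by about 1.5 mm in y, within the calibration.
  - The arm is clear of everything.
- **Not checked:** I did not measure the dish, timer and pen again at the end. The arm never worked near them, and they looked in place in the picture taken just after the spare was lifted.

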